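Wind down the heel press in the cobbler's shop

ROBOT

A 7-joint arm with a two-finger parallel gripper is mounted at the origin on the work surface. World frame = base frame: x ahead of the robot, y to its left, z up, the work surface at z = 0. Lengths are in m, angles in rad, forces in N, time in s.
With the tool pointing down it reaches from about 0.35 to 0.9 m from the base axis. Payload 8.1 kg.
Tool frame: the origin (TCP) lies at the very end of the fingers, on their centre line; the grasp point (between the pads) lies 19 mm behind it; z points along the fingers, y is the line along which they close (so a half turn about z gives the same grasp; the last joint's range is limited). The gripper opens to 92 mm and grips with 3 to 60 N. Pads are 19 mm wide; open, the fingers measure 130 mm over their backs; the gripper's body (75 mm by 190 mm) begins 47 mm behind the grasp point.
Start: joints at [-1.328, 0.434, 0.025, 1.573, -0.012, 1.134, -0.075], TCP at [0.212, 0.588, 0.227] pointing down, gripper open.
Joint ranges: [-2.62, 2.62], [-0.44, 2.09], [-1.27, 1.32], [0.08, 2.57], [-1.32, 4.46], [0.12, 2], [-2.74, 2.74]. Speed limits (rad/s): [2.22, 2.22, 3.01, 3.01, 3.14, 3.14, 3.14].

INTERFACE

Orientations are given as a rotation vector (axis times angle).
In Python, from cell import readout, cams, job gives the robot as it stands.
- The arm moves only by the tool drive_tool, never from a script. Its argument "commands" is a list of rows, each a list of 3 entries, a list of its own where there are three numbers: the turn, a rotation vector about the tool's x, y, z in rad, then the shift along the tool's x, y, z in cm, then the gripper's target within -1 to 1 (fully open at 1, half-way at 0, shut at -1). A call has 1 to 20 rows; each row is the pose to reach, as a shift and turn from the pose commanded when the call began, along the tool's axes at that moment; what a row does not reach only later rows make up. A row lasts 1/12 s, in which the tool goes at most 41.7 mm and 7.16 degrees, less where a joint would pass 70% of its speed; a pose out of reach is approached as far as the arm can. A call with a gripper value outside its range is refused whole. The fingers move at their own pace and stop on an object; "newtons" is the grip in N (left out, the last holds). Time passes only in rows, so rows that repeat a pose let the fingers close. It gives the time, the measured TCP pose, the force, the opening and the grip force at its end, in the units of the state.
- readout.observe(): the state, without advancing time (a new reading comes with each control period).
- cams.get_image(name): name is "scene" or "top" or "wrist"; returns the picture (384x512x3 uint8, blue, green, red); there is no depth.
- cams.camera_info(name): a dict with "camera_matrix" (3x3 intrinsics, pixels), "R" (3x3) and "t" (3): a world point X has camera coordinates R X + t. Camera axes: x right, y down, z forward; pixel columns grow to the right and rows downward; lengths in m; the calibration is good to about 2 mm. The wrist camera is an equidistant fisheye: a pixel r from the principal point sees the ray r / f radians off the axis. A picture is of the moment at which its call begins: read the wrist's pose just before it. camera_info takes no time and is no camera call; for the wrist camera it gives the pose at the moment of the call.
- job.sign_off(): hands the job in; it is judged then, once.
The state is a dict: "clock": time; "joints": joint angles; "dq": joint speeds; "joint_efforts": joint torques, N m; "position": TCP position; "ee_rot": TCP orientation; "force": force on the tool from outside, world axes, zero at the start; "ft_torque": the same for the moment, N m; "width": opening from 0.0 (shut) to 1.0 (fully open); "gripper_force": force on a finger pad.
Only numpy, scipy, OpenCV 4.12 (cv2) and the standard library are available. Lean on these libraries where they do the work, as an engineer would, in place of code of your own. Each camera call takes 0.05 s, during which the arm holds its last target. There are 200 camera calls.

TASK

The green press holds a boot heel that has just been glued. Swing its folded crank handle (red knob) up until it clicks upright, and only then turn its wheel half a turn clockwise, seen from above, to the stop so that the platen clamps the heel; leave the handle upright and let go. Leave the grey press as it is.

Things in the scene. Friction and masses are not known exactly. Their poses are not given: they have to be found in the camera images.
- crank (a joint): Green press: angle of the folding handle. 0 = folded flat across the wheel (start), 1.571 = upright, at its stop. It swings only upwards. A spring click latch resists with about 2.5 N at the knob between 0.85 and 1.25 rad, then pushes the handle to the stop and holds it; let go earlier it falls back. Latched: above 1.45.
- wheel (a joint): Green press: angle of the handwheel about its vertical axis, 0 at the start, growing clockwise seen from above, to a firm stop at 3.142 (platen on the heel), and 0.25 the other way. Needs about 3 N at the handle, stays where left. While folded, the handle lies between two fixed brass prongs (24 mm long, 16 mm apart, at the wheel's centre) that lock the wheel.
- knob (a point): Centre of the red ball knob (28 mm across, swivels freely) at the end of the green press's handle (12 mm bar), 110 mm from the hinge. Folded: 200 mm above the table, 40 mm past the wheel's axis on the side away from the hinge, 50 mm free on both sides. Upright: 310 mm up, 70 mm from the axis, circling as the wheel turns. One pinch from above serves for both movements.
- hinge (a point): Hinge of the green press's handle, on the wheel 70 mm from its axis, 200 mm above the table; moves with the wheel. Its y axis is the hinge axis (level, square to the folded handle), its x axis points from the wheel's axis outwards to the hinge.
- axis (a point): Point on the vertical axis of the green press's wheel, at the rim's centre plane, 164 mm above the table; fixed. Green spoked wheel 176 mm across, rim 16 mm thick; press base 150 x 200 mm. A tan heel block with a black top piece lies under the platen.
- grey_crank (a joint): The same handle angle on the idle grey press (black knob, no heel under its platen), a bystander that must be left as it is; 0 folded.
- grey_wheel (a joint): The same wheel angle on the idle grey press; 0 at the start.
- grey_axis (a point): Point on the vertical axis of the grey press's wheel, 164 mm above the table; the grey press is the same size as the green one.
Mind the look-alikes: they are no part of the job. Of the things like the part that bears crank, leave any that is orange or purple; of the rest the larger one is meant.

How it is judged:
On the way, in this order (a step that is already met when the one before it is completed fails the run):
1. the crank handle of the green press is upright and latched, the wheel not yet turned (value of joint crank above 1.45 rad and value of joint wheel below 0.35 rad), for 0.1 s.
2. the wheel has been turned clockwise to its stop with the handle latched (value of joint wheel above 2.85 rad and value of joint crank above 1.4 rad), for 0.2 s.
At the end, for the whole second after the job is handed in: The green press's crank handle is upright and latched (above 1.4 rad), its wheel is at rest within about 17 degrees of its half-turn stop (above 2.85 rad), the grey press's handle is still folded (below 0.2 rad) and its wheel unturned (below 0.3 rad) (all of step 2 and velocity of joint wheel between -0.1 and 0.1 rad/s and value of joint grey_crank below 0.2 rad and value of joint grey_wheel below 0.3 rad); the robot touches nothing.
It fails at once if the green wheel turned before the handle was latched (value of joint wheel above 0.5 rad and value of joint crank below 1.2 rad).
It fails at once if the grey press's handle lifted or its wheel turned (value of joint grey_crank above 0.3 rad or value of joint grey_wheel above 0.5 rad).
It also fails if it takes over 45 s, if anything falls off the work surface, if the arm or the gripper's body presses on something with over 40 N, if the wrist force passes 120 N, or if a joint passes its speed limit or range.

## Working session

There is one attempt and no reset: what is moved stays moved. The work goes in short steps, Python scripts to look and compute and a tool call to move; the robot and the scene stay as the last step left them, time stands still between calls to the robot, and variables do not carry over. Pictures are saved under pics/ and viewed, at most 10 in all, crops included, and the job is handed in when it is done.

Besides the shell and the picture viewer there is one more tool, called after "Call:" by a JSON object that holds its "fn" and its "kwargs", one argument or row to a line. drive_tool: Moves the arm, as the interface text tells. Its arguments: {"type":"object","properties":{"commands":{"type":"array"},"newtons":{"type":"number"}},"required":["commands"]}

```bash
mkdir -p pics
python3 - <<'E'
from cell import readout,cams
import cv2,numpy as np
s=readout.observe();print({k:np.round(v,3).tolist() for k,v in s.items()})
a=cams.get_image("scene");b=cams.get_image("top")
cv2.imwrite("pics/a.png",a);cv2.imwrite("pics/b.png",b)
for n in("scene","top"):
  i=cams.camera_info(n);print(n,{k:np.round(v,4).tolist() if not isinstance(v,str) else v for k,v in i.items()})
E
```

```text
{'clock': 0.0, 'joints': [-1.328, 0.435, 0.025, 1.574, -0.012, 1.134, -0.075], 'dq': [0.001, 0.0, -0.001, 0.002, 0.0, 0.001, 0.001], 'joint_efforts': [0.001, -66.785, 0.985, -31.445, -0.061, 0.043, 0.0], 'position': [0.212, 0.588, 0.226], 'ee_rot': [-0.541, -3.095, 0.002], 'force': [0.17, 0.104, -0.033], 'ft_torque': [0.03, -0.007, 0.041], 'gripper_force': 0.0, 'width': 1.001}
scene {'camera_matrix': [[359.1923, 0.0, 256.1744], [0.0, 359.1923, 192.1097], [0.0, 0.0, 1.0]], 'R': [[-0.704, 0.7102, -0.0071], [0.4902, 0.4786, -0.7284], [-0.5139, -0.5163, -0.6851]], 't': [0.2467, -0.1679, 1.2602]}
top {'camera_matrix': [[453.5564, 0.0, 249.219], [0.0, 453.5564, 190.4443], [0.0, 0.0, 1.0]], 'R': [[0.007, -1.0, -0.0054], [-0.9835, -0.0059, -0.1809], [0.1808, 0.0065, -0.9835]], 't': [0.072, 0.4751, 1.1726]}
```

View pics/a.png

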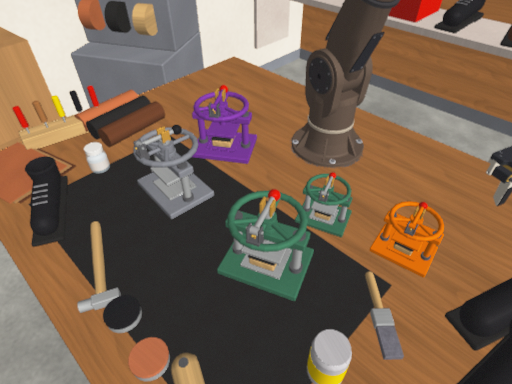

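View pics/b.png

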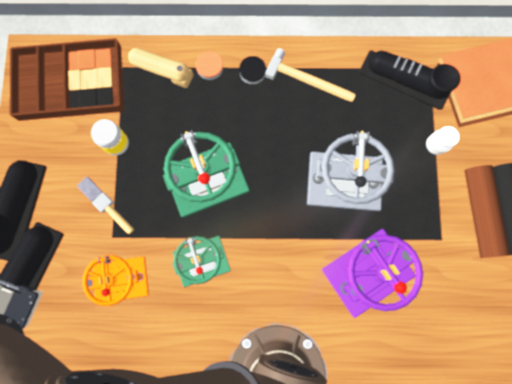

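The top view shows the large green press with its wheel centre near (199,168), the red knob at (204,178) and the hinge near (189,135). The small green press at (199,260), along with the orange and purple ones, are decoys. Next I'll measure.

```bash
cat > h.py <<'E'
import cv2,numpy as np
from cell import readout,cams
from scipy.spatial.transform import Rotation as Ro
def ray(n,uv,z):
  i=cams.camera_info(n);K=np.array(i["camera_matrix"]);R=np.array(i["R"]);t=np.array(i["t"])
  c=-R.T@t;d=R.T@np.linalg.inv(K)@np.array([uv[0],uv[1],1.]);return c+d*(z-c[2])/d[2]
def red(img,box):
  x0,y0,x1,y1=box;h=cv2.cvtColor(img,cv2.COLOR_BGR2HSV)
  m=((h[...,0]<6)|(h[...,0]>174))&(h[...,1]>170)&(h[...,2]>90)
  v,u=np.nonzero(m[y0:y1,x0:x1]);return (u.mean()+x0,v.mean()+y0,len(u)) if len(u) else None
E
python3 - <<'E'
from h import *
a=cv2.imread("pics/a.png");b=cv2.imread("pics/b.png")
k1=red(a,(255,180,295,210));k2=red(b,(190,165,220,195));print(k1,k2,ray("scene",k1,.2),ray("top",k2,.2))
h=cv2.cvtColor(b,cv2.COLOR_BGR2HSV);print(h[168,165],h[133,195])
m=((h[...,0]>65)&(h[...,0]<90)&(h[...,1]>90)).astype(np.uint8)
# ring: search centre/radius maximising ring fill
best=max((( m[np.clip((cy+r*np.sin(T)).astype(int),0,383),(cx+r*np.cos(T)).astype(int)].mean(),cx,cy,r) for T in [np.linspace(0,6.28,180)] for cx in np.arange(190,210,.5) for cy in np.arange(158,180,.5) for r in (32,33,34,35,36)))
print(best,ray("top",best[1:3],.17))
p=ray("top",(189,134),.2);print("hinge end",p)
s=readout.observe();print(Ro.from_rotvec(s["ee_rot"]).as_matrix().round(3))
cv2.imwrite("pics/c.png",cv2.resize(b[115:220,145:260],None,fx=5,fy=5,interpolation=cv2.INTER_CUBIC))
E
```

```text
(np.float64(274.2808988764045), np.float64(193.77528089887642), 89) (np.float64(203.7594936708861), np.float64(177.74683544303798), 79) [0.47240226 0.17888943 0.2       ] [0.47547331 0.18080048 0.2       ]
[ 76 126 213] [ 76  50 192]
(np.float64(0.9388888888888889), np.float64(204.5), np.float64(170.5), 35) [0.4997657  0.18273923 0.17      ]
hinge end [0.58197009 0.21873035 0.2       ]
[[-0.941  0.339 -0.   ]
 [ 0.339  0.941 -0.001]
 [-0.    -0.001 -1.   ]]
```

View pics/c.png

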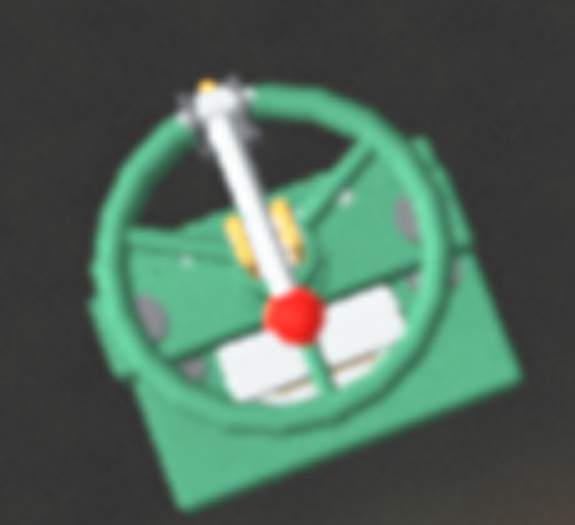

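The crop shows the wheel ring centred near (199.4,166.8) in full-image pixels, with the hinge at (188,135.5) and the knob at (203.8,177.7). The handle is folded between the prongs.

Run:
```python
from h import *
ax=ray("top",(199.4,166.8),.17);h=ray("top",(188,135.5),.203);k=np.array([.474,.180,.2])
print(ax,h,h-k,np.linalg.norm((h-k)[:2]))
for d in (h-k,ax-k): print(np.degrees(np.arctan2(d[1],d[0])))
s=readout.observe();R=Ro.from_rotvec(s["ee_rot"]).as_matrix()
print("tool x az",np.degrees(np.arctan2(R[1,0],R[0,0])))
print("shift to knob+.08:",R.T@(k+[0,0,.08-.019]-s["position"])*100)
```

```text
[0.50888083 0.19532838 0.17      ] [0.57730107 0.22055791 0.203     ] [0.10330107 0.04055791 0.003     ] 0.1109777226503605
21.43589114794537
23.72308017431721
tool x az 160.1848796654534
shift to knob+.08: [-38.49080028 -29.45651975  -3.45102635]
```

Call:
{"fn": "drive_tool", "kwargs": {
  "commands": [
    [[0,0,0],[0,0,-6],0.3],
    [[0,0,0],[0,0,-6],0.3],
    [[0,0,-0.1],[-3,-2,-6],0.3],
    [[0,0,-0.2],[-6,-4,-6],0.3],
    [[0,0,-0.3],[-9,-7,-6],0.3],
    [[0,0,-0.4],[-12,-9,-6],0.3],
    [[0,0,-0.5],[-15,-11,-6],0.3],
    [[0,0,-0.6],[-18,-14,-6],0.3],
    [[0,0,-0.72],[-21,-16,-6],0.3],
    [[0,0,-0.72],[-24,-18,-6],0.3],
    [[0,0,-0.72],[-27,-20.5,-6],0.3],
    [[0,0,-0.72],[-30,-23,-6],0.3],
    [[0,0,-0.72],[-33,-25,-5],0.3],
    [[0,0,-0.72],[-36,-27.5,-4],0.3],
    [[0,0,-0.72],[-38.5,-29.5,-3.5],0.3],
    [[0,0,-0.72],[-38.5,-29.5,-3.5],0.3],
    [[0,0,-0.72],[-38.5,-29.5,-3.5],0.3],
    [[0,0,-0.72],[-38.5,-29.5,-3.5],0.3]
  ]
}}

```text
clock: 1.6
position: [0.4736, 0.1805, 0.2616]
ee_rot: [0.584, -3.086, -0.001]
force: [0.0, 0.2, -0.1]
width: 0.647
gripper_force: 0.0
```

Run:
```python
from h import *
s=readout.observe();i=cams.camera_info("wrist");w=cams.get_image("wrist");cv2.imwrite("pics/d.png",w)
R=Ro.from_rotvec(s["ee_rot"]).as_matrix()
print(s["position"],s["force"],s["joints"].__repr__(),R.round(3).tolist())
print({k:np.round(v,3).tolist() if not isinstance(v,str) else v for k,v in i.items()})
```

```text
[0.47363266 0.18054114 0.26157748] [ 0.00391266  0.20910177 -0.07413482] array([-0.58725285,  0.21006074,  0.14306373,  1.81282421, -0.03367058,
        1.12149094,  1.51236957]) [[-0.931, -0.366, -0.001], [-0.366, 0.931, 0.0], [0.001, 0.001, -1.0]]
{'camera_matrix': [[297.319, 0.0, 249.194], [0.0, 297.319, 195.63], [0.0, 0.0, 1.0]], 'R': [[-0.366, 0.931, 0.001], [0.893, 0.351, 0.283], [0.263, 0.104, -0.959]], 't': [0.005, -0.532, 0.281]}
```

View pics/d.png

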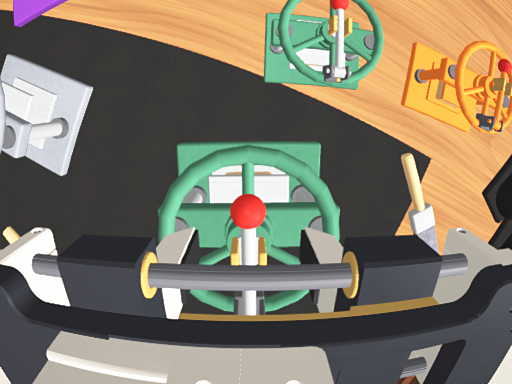

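The wrist view shows the red knob at (248,211), centred between the fingers, with the handle running straight down the image. I'll refine the knob position from this ray.

Run:
```python
from h import *
i=cams.camera_info("wrist");K=np.array(i["camera_matrix"]);R=np.array(i["R"]);t=np.array(i["t"])
w=cv2.imread("pics/d.png");u=red(w,(220,185,280,235));print(u)
p=(np.array(u[:2])-K[:2,2])/K[0,0];r=np.linalg.norm(p);d=R.T@np.r_[p/r*np.sin(r),np.cos(r)]
c=-R.T@t;k=c+d*(.2-c[2])/d[2];s=readout.observe();T=Ro.from_rotvec(s["ee_rot"]).as_matrix()
print(k,(T.T@(k-[0,0,.019]-s["position"])*100))
```

```text
(np.float64(247.23751387347392), np.float64(210.96004439511654), 901)
[0.47509035 0.18028402 0.2       ] [-0.12224519 -0.15056518  8.07031532]
```

Call:
{"fn": "drive_tool", "kwargs": {
  "commands": [
    [[0,0,0],[-0.1,-0.1,3],0.3],
    [[0,0,0],[-0.1,-0.1,5.5],0.3],
    [[0,0,0],[-0.1,-0.1,7],0.3],
    [[0,0,0],[-0.1,-0.1,8],0.3],
    [[0,0,0],[-0.1,-0.1,8],0.3],
    [[0,0,0],[-0.1,-0.1,8],-1],
    [[0,0,0],[-0.1,-0.1,8],-1],
    [[0,0,0],[-0.1,-0.1,8],-1],
    [[0,0,0],[-0.1,-0.1,8],-1],
    [[0,0,0],[-0.1,-0.1,8],-1],
    [[0,0,0],[-0.1,-0.1,8],-1],
    [[0,0,0],[-0.1,-0.1,8],-1]
  ],
  "newtons": 25
}}

```text
clock: 2.65
position: [0.4755, 0.1798, 0.1822]
ee_rot: [-0.584, 3.086, 0.001]
force: [-0.1, 1.7, 2.6]
width: 0.288
gripper_force: 25.0
```

Call:
{"fn": "drive_tool", "kwargs": {
  "commands": [
    [[0,0,0],[-0.05,0,-1.1],-1],
    [[0,0,0],[-0.2,0,-2.2],-1],
    [[0,0,0],[-0.5,0,-3.25],-1],
    [[0,0,0],[-0.85,0,-4.3],-1],
    [[0,0,0],[-1.35,0,-5.3],-1],
    [[0,0,0],[-1.9,0,-6.2],-1],
    [[0,0,0],[-2.6,0,-7.1],-1],
    [[0,0,0],[-2.6,0,-7.1],-1]
  ]
}}

```text
clock: 3.32
position: [0.5004, 0.1898, 0.2542]
ee_rot: [-0.585, 3.085, 0.002]
force: [-4.1, 2.6, 1.6]
width: 0.289
gripper_force: 25.0
```

Call:
{"fn": "drive_tool", "kwargs": {
  "commands": [
    [[0,0,0],[-0.75,0,-0.8],-1],
    [[0,0,0],[-1.55,0,-1.5],-1],
    [[0,0,0],[-2.45,0,-2.15],-1],
    [[0,0,0],[-3.4,0,-2.7],-1],
    [[0,0,0],[-4.4,0,-3.15],-1],
    [[0,0,0],[-5.45,0,-3.5],-1],
    [[0,0,0],[-6.5,0,-3.75],-1],
    [[0,0,0],[-7.6,0,-3.85],-1],
    [[0,0,0],[-8.4,0,-3.9],-1],
    [[0,0,0],[-8.4,0,-3.9],-1],
    [[0,0,0],[-8.4,0,-3.9],-1]
  ]
}}

```text
clock: 4.23
position: [0.5779, 0.2202, 0.2922]
ee_rot: [-0.585, 3.086, 0.001]
force: [-1.7, 1.1, 7.2]
width: 0.286
gripper_force: 25.0
```

Run:
```python
from h import *
cv2.imwrite("pics/e.png",cv2.resize(cams.get_image("scene")[120:310,180:400],None,fx=3,fy=3))
```

```text
(no output)
```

View pics/e.png

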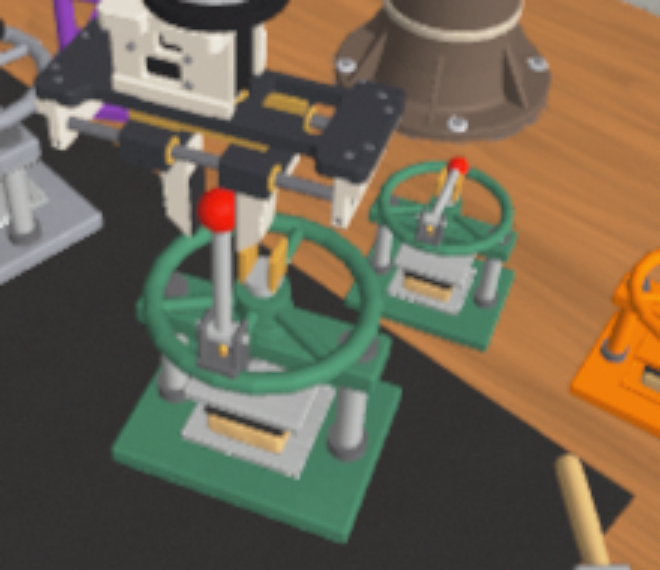

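The handle is upright, and the knob is still between the pads. Next I'll turn the wheel clockwise about the axis, which is 7 cm along tool +x, starting toward tool −y.

Call:
{"fn": "drive_tool", "kwargs": {
  "commands": [
    [[0,0,0],[0,0,0],-1],
    [[0,0,0],[0.1,-1.4,0],-1],
    [[0,0,0],[0.5,-2.75,0],-1],
    [[0,0,0],[1.15,-4,0],-1],
    [[0,0,0],[2.05,-5.1,0],-1],
    [[0,0,0],[3.15,-6,0],-1],
    [[0,0,0],[4.45,-6.6,0],-1],
    [[0,0,0],[5.8,-7,0],-1],
    [[0,0,0],[7,-7.1,0],-1],
    [[0,0,0],[7,-7.1,0],-1]
  ],
  "newtons": 40
}}

```text
clock: 5.12
position: [0.5362, 0.1288, 0.2922]
ee_rot: [0.586, -3.086, -0.004]
force: [-5.2, 3.5, 6.9]
width: 0.287
gripper_force: 40.0
```

Run:
```python
from h import *
cv2.imwrite("pics/f.png",cv2.resize(cams.get_image("scene")[120:310,180:400],None,fx=3,fy=3))
```

```text
(no output)
```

View pics/f.png

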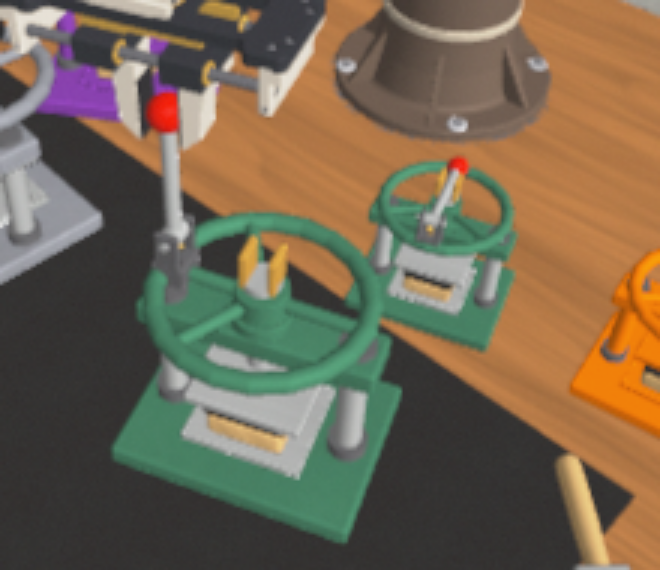

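The handle is still upright after a quarter turn. On to the second quarter.

Call:
{"fn": "drive_tool", "kwargs": {
  "commands": [
    [[0,0,0],[1.6,0.2,0],-1],
    [[0,0,0],[2.95,0.65,0],-1],
    [[0,0,0],[4.2,1.35,0],-1],
    [[0,0,0],[5.25,2.3,0],-1],
    [[0,0,0],[6.1,3.45,0],-1],
    [[0,0,0],[6.7,4.7,0],-1],
    [[0,0,0],[7.05,6.1,0],-1],
    [[0,0,0],[7.1,7.1,0],-1],
    [[0,0,0],[7.1,7.3,0],-1],
    [[0,0,0],[7.1,7.3,0],-1],
    [[0,0,0],[7.1,7.3,0],-1],
    [[0,0,0],[7.1,7.3,0],-1]
  ]
}}

```text
clock: 6.17
position: [0.4474, 0.1688, 0.2922]
ee_rot: [-0.581, 3.084, -0.002]
force: [5.8, -2.3, 3.1]
width: 0.285
gripper_force: 40.0
```

Run:
```python
from h import *
cv2.imwrite("pics/g.png",cv2.resize(cams.get_image("scene")[120:310,180:400],None,fx=3,fy=3))
```

```text
(no output)
```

View pics/g.png

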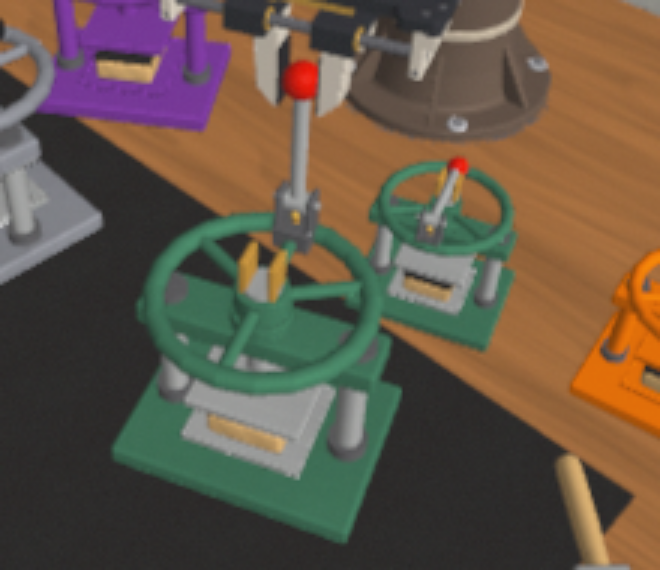

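The handle is upright on the robot side, about half a turn from where it started. A small extra push will confirm it's at the stop.

Call:
{"fn": "drive_tool", "kwargs": {
  "commands": [
    [[0,0,0],[0,0.4,0],-1],
    [[0,0,0],[-0.1,0.8,0],-1],
    [[0,0,0],[-0.1,0.8,0],-1],
    [[0,0,0],[-0.1,0.8,0],-1]
  ]
}}

```text
clock: 6.55
position: [0.4473, 0.1699, 0.2921]
ee_rot: [-0.571, 3.086, -0.014]
force: [9.2, -24.4, 7.2]
width: 0.283
gripper_force: 40.0
```

The force jumped to about 26 N with no motion, so the wheel is at its stop. I'll ease back, open gently and rise.

Call:
{"fn": "drive_tool", "kwargs": {
  "commands": [
    [[0,0,0],[0.1,-0.6,0],-1],
    [[0,0,0],[0.1,-0.6,0],-1],
    [[0,0,0],[0.1,-0.6,0],0],
    [[0,0,0],[0.1,-0.6,0],0.2],
    [[0,0,0],[0.1,-0.6,0],0.2],
    [[0,0,0],[0.1,-0.6,0],0.2],
    [[0,0,0],[0.1,-0.6,0],0.2],
    [[0,0,0],[0.1,-0.6,-2],0.2],
    [[0,0,0],[0.1,-0.6,-5],0.2],
    [[0,0,0],[0.1,-0.6,-8],0.2],
    [[0,0,0],[0.1,-0.6,-10],0.2],
    [[0,0,0],[0.1,-0.6,-10],0.2],
    [[0,0,0],[0.1,-0.6,-10],0.2]
  ]
}}

```text
clock: 7.63
position: [0.4453, 0.1722, 0.3925]
ee_rot: [-0.585, 3.085, 0.001]
force: [0.0, -0.4, -0.8]
width: 0.597
gripper_force: 0.0
```

Run:
```python
from h import *
cv2.imwrite("pics/i.png",cams.get_image("scene"))
```

```text
(no output)
```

View pics/i.png

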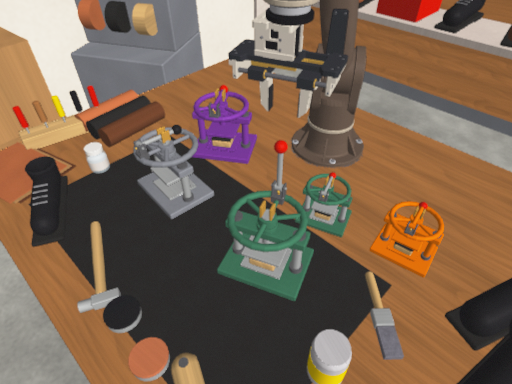

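The handle stands upright with its knob at (280,147), the gripper is clear, and the grey press hasn't moved.

```bash
python3 -c "
from cell import job;print(job.sign_off())"
```

```text
the job is handed in; nothing more can be done
None
```

The job is handed in: the green press's handle is upright and latched, its wheel is turned clockwise to the stop, the gripper has let go, and the grey press is as it was; sign-off returned no verdict.

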